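# Clamp the string anchor for the vibrating-string experiment

### The arm

A 7-joint arm with a two-finger parallel gripper is mounted at the origin on the work surface. World frame = base frame: x ahead of the robot, y to its left, z up, the work surface at z = 0. Lengths are in m, angles in rad, forces in N, time in s.
With the tool pointing down it reaches from about 0.4 to 0.875 m from the base axis. Payload 6.5 kg.
Tool frame: the origin (TCP) lies between the finger pads; the fingertips stand 25 mm ahead of it and the grasp point (between the pads) lies 6 mm ahead of it; z points along the fingers, y is the line along which they close (so a half turn about z gives the same grasp; the last joint's range is limited). The gripper opens to 85 mm and grips with 20 to 120 N. Pads are 22 mm wide; open, the fingers measure 114 mm over their backs; the gripper's body (76 mm by 85 mm) begins 54 mm behind the grasp point. The pads swing forward as they close: fully open they stand 13 mm farther back than shut.
Start: joints at [-1.243, 0.536, -0.004, 1.538, 0.003, 1.067, -0.071], TCP at [0.249, 0.6, 0.256] pointing down, gripper open.
Joint ranges: [-2.7, 2.7], [-0.37, 2.16], [-1.27, 1.26], [0.24, 2.4], [-1.31, 4.45], [0.19, 1.91], [-2.76, 2.76]. Speed limits (rad/s): [2.39, 2.39, 3.14, 3.14, 3.14, 3.14, 3.14].

### API

Orientations are given as a 3x3 rotation matrix whose columns are the frame's x, y, z axes.
In Python, from workcell import bot gives the robot as it stands. The module is installed in compiled form; this text tells all that it offers.
- The arm moves only by the shell command python3 -m creep 'ROWS' [FORCE]. ROWS is JSON, a list of rows, each a list of 7 numbers: the turn, a rotation vector about the tool's x, y, z in rad, then the shift along the tool's x, y, z in m, then the opening in per cent of the stroke, from 0 (shut) to 100 (fully open). In form: [[rx, ry, rz, x, y, z, jaw], ...]. A call has 1 to 10 rows; each row is the pose to reach, as a shift and turn from the pose commanded when the call began, along the tool's axes at that moment; what a row does not reach only later rows make up. A row lasts 1/10 s, in which the tool goes at most 50 mm and 8.59 degrees, less where a joint would pass 70% of its speed; a pose out of reach is approached as far as the arm can. A call with a gripper value outside its range is refused whole. The fingers move at their own pace and stop on an object; FORCE is the grip in N (left out, the last holds). Time passes only in rows, so rows that repeat a pose let the fingers close. It gives the time, the measured TCP pose, the force, the opening and the grip force at its end, in the units of the state.
- bot.get_obs(): the state, without advancing time (a new reading comes with each control period).
- bot.capture(name): name is "side" or "top"; returns the picture (400x640x3 uint8, blue, green, red); there is no depth.
- bot.camera_model(name): a dict with "camera_matrix" (3x3 intrinsics, pixels), "extrinsics" (4x4, takes a point from camera to world coordinates). Camera axes: x right, y up, looking along -z (the intrinsics and any distortion apply to the point x, -y, -z); pixel columns grow to the right and rows downward; lengths in m; the calibration is good to about 2 mm. A picture is of the moment at which its call begins. camera_model takes no time and is no camera call.
- bot.job_done(): hands the job in; it is judged then, once.
The state is a dict: "time_s": time; "joints": joint angles; "dq": joint speeds; "joint_torque": joint torques, N m; "tool_pos": TCP position; "eef_rot": TCP orientation; "contact_force": force on the tool from outside, world axes, zero at the start; "wrist_torque": the same for the moment, N m; "grip_width": opening from 0.0 (shut) to 1.0 (fully open); "grasp_force": force on a finger pad.
Only numpy, scipy, OpenCV 4.12 (cv2) and the standard library are available. Lean on these libraries where they do the work, as an engineer would, in place of code of your own. Each camera call takes 0.05 s, during which the arm holds its last target. There are 200 camera calls.

### The job

Fix the aluminium string-anchor block in the bench clamp that it stands in. First slide the clamp's free jaw along the bar against the block until the jaw tilts and binds on the bar, then screw it tight by swinging the clamp's lever down all the way, and let go.

Things in the scene. Friction and masses are not known exactly. Their poses are not given: they have to be found in the camera images.
- block: String-anchor block, the work: aluminium, 50 mm wide, 60 mm long (y, along the bar), 50 mm high, small brass pin on top (top 70 mm above the underside), about 0.35 kg. Stands loose on the clamp's base plate (top 20 mm above the bench), between fixed jaw and pad, 0 to 6 mm off the fixed jaw. Origin: centre of its underside; z up. A like clamp on the bench holds no block and is not used.
- jaw_post (a point): Round upright post, 24 mm diameter, on the free jaw's carriage, which rides on the blue bar; bare from 66 to 108 mm above the bench; point on its axis, 95 mm up. y: along the bar; x: to the side the jaws reach to; z up. Grip or push it to slide the jaw: it closes along -y, 30 to 85 mm to the block, against 7 N of friction, and stays where it is left.
- jaw_tilt (a joint): Tilt of the free jaw's arm about the post's axis, rad. 0: square to the bar. Pushing the post on after the pad has met the block tilts the arm springily, 1 mm of travel per 0.017 rad: 0.02 takes a steady push of about 11 N in all, the stop at 0.10 about 15 N; up to 22 N does no harm. 0.05 or more is well bound. The post itself does not tilt. The clamp is bolted to the bench.
- pad: Round steel pad, 28 mm diameter, on the clamp screw at the end of the free jaw's arm, 60 mm from the bar's centre line, 55 mm above the bench. Origin: centre of the face that meets the block, 35 mm ahead (-y) of the post's axis when the lever is at 0; its -y axis points to the block.
- lever (a joint): Lever on the clamp screw, rad: 0 pointing 55 degrees above level, growing as its end is swung down, stop at 1.25 (17 degrees below level, fully tight). Starts between 0 and 0.3 and stays where it is left. It drives the pad forward 2 mm per rad and takes 3 to 6 N at the ball.
- lever_ball (a point): Centre of the black 20 mm ball ending the lever, a 10 mm steel rod. It swings 65 mm from the screw's axis, in the upright plane across the bar, on the side away from the bar. The screw's axis is parallel to the bar, 60 mm to +x of the post, 55 mm above the bench; the lever is 55 mm behind (+y of) the post. Ball height: about 108 mm at 0, 36 mm at the stop. Press down on the ball from above.
Mind the look-alikes: they are no part of the job. Leave any blue look-alike of the block alone.

How it is judged:
By the outcome, as a careful person would: the job done as asked, in the order asked, and still so for the second after the job is handed in, with the robot touching nothing.
It also fails if it takes over 43 s, if anything falls off the work surface, if the arm or the gripper's body presses on something with over 40 N, if the wrist force passes 120 N, or if a joint passes its speed limit or range.

## Working session

There is one attempt and no reset: what is moved stays moved. The work goes in short steps, Python scripts to look and compute and a shell command to move; the robot and the scene stay as the last step left them, time stands still between calls to the robot, and variables do not carry over. Pictures are saved under pics/ and viewed, at most 10 in all, crops included, and the job is handed in when it is done.

```bash
mkdir -p pics
python3 - <<'E'
from workcell import bot
import cv2,numpy as np
for n in("top","side"):
    cv2.imwrite(f"pics/{n}0.png",bot.capture(n)); m=bot.camera_model(n); print(n,{k:np.round(v,4).tolist() if hasattr(v,'__len__') and not isinstance(v,str) else v for k,v in m.items()})
o=bot.get_obs(); print(o['time_s'],np.round(o['tool_pos'],4),np.round(o['eef_rot'],3).tolist(),o['contact_force'],o['grip_width'])
E
```

```text
top {'camera_matrix': [[384.0246, 0.0, 319.0205], [0.0, 384.0246, 201.7872], [0.0, 0.0, 1.0]], 'extrinsics': [[0.0155, 0.9928, -0.1186, 0.4492], [-0.9999, 0.0156, -0.0002, 0.0453], [0.0017, 0.1186, 0.9929, 1.0753], [0.0, 0.0, 0.0, 1.0]]}
side {'camera_matrix': [[472.3847, 0.0, 310.8704], [0.0, 472.3847, 200.06], [0.0, 0.0, 1.0]], 'extrinsics': [[0.8825, 0.3343, -0.3308, 0.1599], [-0.4701, 0.6066, -0.6411, -0.6927], [-0.0137, 0.7213, 0.6925, 0.9188], [0.0, 0.0, 0.0, 1.0]]}
0.1 [0.2492 0.5997 0.2555] [[-0.923, 0.384, -0.0], [0.384, 0.923, -0.002], [-0.0, -0.002, -1.0]] [ 0.41024738  0.0381357  -0.38174858] 1.001224950089422
```

View pics/top0.png

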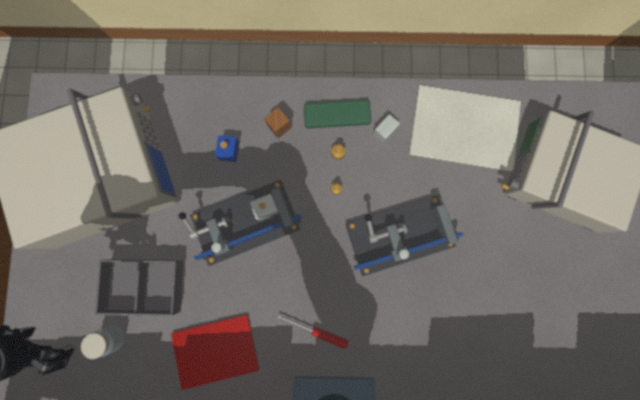

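View pics/side0.png

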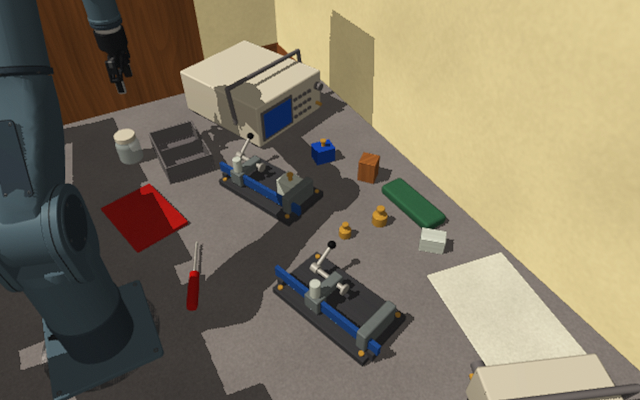

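The top view shows two clamps. The left one, around (245,222), holds the grey block with its brass pin at (263,206). The right one, around (403,235), is empty and so is not the one. The blue block at (227,148) is a look-alike. In the side view, the clamp with the block is around (270,180). An enlarged crop will confirm this.

Run:
```python
import cv2,numpy as np
t=cv2.imread("pics/top0.png")[165:275,170:310]; s=cv2.imread("pics/side0.png")[120:230,205:345]
f=lambda a:cv2.resize(a,None,fx=4,fy=4,interpolation=cv2.INTER_CUBIC)
a=np.hstack([f(t)[:, :],]); b=f(s)
c=np.vstack([a,b]); c=cv2.resize(np.hstack([a,b]),(800,314)); 
cv2.imwrite("pics/crop0.png",c)
```

```text
(no output)
```

View pics/crop0.png

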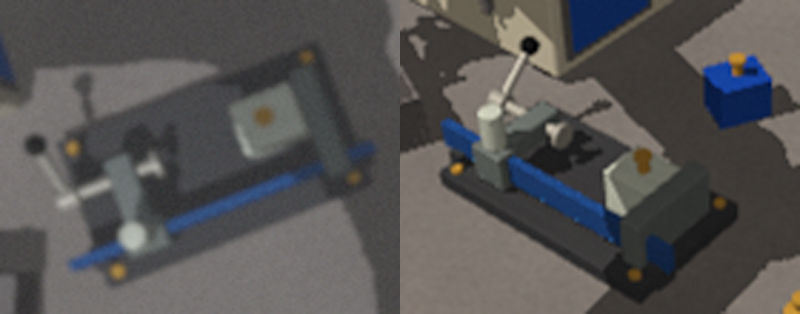

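The crop confirms it. The left clamp holds the grey block with its brass pin (top view about (262,206)). Its post top is at about (216,248) in top and (236,159) in side. The black ball is at about (182,216) in top and (250,136) in side.

```bash
cat > h.py <<'E'
import numpy as np
from workcell import bot
def ray(n,p):
    m=bot.camera_model(n);K=np.array(m['camera_matrix']);E=np.array(m['extrinsics'])
    d=np.linalg.inv(K)@[p[0],p[1],1]; d=E[:3,:3]@[d[0],-d[1],-d[2]]; return E[:3,3],d/np.linalg.norm(d)
def plane(n,p,z):
    c,d=ray(n,p); return c+d*(z-c[2])/d[2]
def tri(a,b):
    c1,d1=ray('top',a);c2,d2=ray('side',b)
    t=np.linalg.lstsq(np.c_[d1,-d2],c2-c1,rcond=None)[0]; p,q=c1+t[0]*d1,c2+t[1]*d2
    return (p+q)/2,np.linalg.norm(p-q)
E
python3 - <<'E'
from h import *
import cv2
np.set_printoptions(precision=4,suppress=True)
t=cv2.imread("pics/top0.png");s=cv2.imread("pics/side0.png")
def cent(im,box,f):
    x0,y0,x1,y1=box; h=im[y0:y1,x0:x1].astype(int); m=f(h); n,l,st,c=cv2.connectedComponentsWithStats(m.astype(np.uint8)); i=1+np.argmax(st[1:,4]); return c[i]+[x0,y0],st[i,4]
br=lambda h:h.min(2)>140; bk=lambda h:h.max(2)<35
a=cent(t,(206,238,228,258),br);b=cent(s,(226,150,246,175),br);print('post',a,b)
c=cent(t,(174,206,192,226),bk);d=cent(s,(242,128,260,144),bk);print('ball',c,d)
print('tri post eye',tri((216.2,247.6),(236.2,158.5)),'ball',tri((182.3,215.8),(250.2,135.8)), 'pin', tri((262.2,205.6),(290,174)))
P=plane('top',(216.2,247.6),.11);print('post by plane',P)
hsv=cv2.cvtColor(t,cv2.COLOR_BGR2HSV)[190:270,185:310]; m=cv2.inRange(hsv,(105,150,40),(125,255,255)); y,x=np.nonzero(m)
w=np.array([plane('top',(i+185,j+190),.05)[:2] for i,j in zip(x,y)])
l=cv2.fitLine(w.astype(np.float32),cv2.DIST_HUBER,0,.001,.001).ravel();print('bar',l,np.degrees(np.arctan2(l[1],l[0])),w.min(0),w.max(0))
E
```

```text
post (array([216.0154, 247.4308]), np.int32(65)) (array([236.9492, 156.6441]), np.int32(59))Traceback (most recent call last):
  File "<stdin>", line 9, in <module>
  File "<stdin>", line 6, in cent
    return _wrapfunc(a, 'argmax', axis=axis, out=out, **kwds)
    return bound(*args, **kwds)
ValueError: attempt to get argmax of an empty sequence
```

Run:
```python
from h import *
import cv2
np.set_printoptions(precision=4,suppress=True)
t=cv2.imread("pics/top0.png")
print('tri post eye',tri((216.0,247.4),(236.9,158)),'ball',tri((182.3,215.8),(250.2,135.8)), 'pin', tri((262.2,205.6),(290,174)))
P=plane('top',(216.,247.4),.11);print('post by plane',P)
hsv=cv2.cvtColor(t,cv2.COLOR_BGR2HSV)[190:270,185:310]; m=cv2.inRange(hsv,(105,150,40),(125,255,255)); y,x=np.nonzero(m)
w=np.array([plane('top',(i+185,j+190),.05)[:2] for i,j in zip(x,y)])
l=cv2.fitLine(w.astype(np.float32),cv2.DIST_HUBER,0,.001,.001).ravel();print('bar',l,np.degrees(np.arctan2(l[1],l[0])),w.min(0),w.max(0))
# clamp axes: +y from block to post along bar
yv=l[:2]*np.sign((P[:2]-plane('top',(262,205.6),.09)[:2])@l[:2]); xv=np.array([yv[1],-yv[0]]); print('x',xv,'y',yv)
for n,q in (('pin',tri((262.2,205.6),(290,174))[0]),('ball',tri((182.3,215.8),(250.2,135.8))[0])): d=q[:2]-P[:2]; print(n,'rel post x,y',d@xv,d@yv,q[2])
```

```text
tri post eye (array([0.4465, 0.3004, 0.1102]), np.float64(0.0013417442902516161)) ball (array([0.5244, 0.3938, 0.0975]), np.float64(0.00022805795354406585)) pin (array([0.5547, 0.1921, 0.089 ]), np.float64(9.965541602772703e-05))
post by plane [0.4458 0.3007 0.11  ]
bar [ 0.3879 -0.9217  0.4564  0.2783] -67.175095 [0.4196 0.1724] [0.5019 0.3682]
x [0.9217 0.3879] y [-0.3879  0.9217]
pin rel post x,y 0.05820999932749259 -0.1423411647747986 0.08903583067068954
ball rel post x,y 0.108480449116078 0.05531252701116438 0.09753385706934703
```

```bash
python3 -m creep '[[0,0,-0.088,-0.033,-0.0223,0.006,100],[0,0,-0.176,-0.066,-0.0446,0.012,100],[0,0,-0.264,-0.099,-0.0669,0.018,90],[0,0,-0.352,-0.132,-0.0892,0.024,80],[0,0,-0.44,-0.165,-0.1115,0.03,70],[0,0,-0.528,-0.198,-0.1338,0.036,70],[0,0,-0.616,-0.231,-0.1561,0.042,70],[0,0,-0.704,-0.264,-0.1784,0.048,70],[0,0,-0.792,-0.2966,-0.2003,0.0555,70],[0,0,-0.792,-0.2966,-0.2003,0.0555,70]]' 40
```

```text
time_s: 1.1
tool_pos: [0.4495, 0.2946, 0.1995]
eef_rot: [[-0.925, -0.381, -0.0], [-0.381, 0.924, -0.005], [0.002, -0.004, -1.0]]
contact_force: [0.9, 0.0, -0.7]
grip_width: 0.702
grasp_force: 0.0
```

```bash
python3 -m creep '[[0,0,0,0,0,0.02,70],[0,0,0,0,0,0.04,70],[0,0,0,0,0,0.06,70],[0,0,0,0,0,0.06,70],[0,0,0,0,0,0.06,70]]'
python3 - <<'E'
from h import *
import cv2
cv2.imwrite('pics/s1.png',cv2.resize(bot.capture('side')[90:240,180:380],(800,600),interpolation=cv2.INTER_CUBIC))
E
```

```text
time_s: 1.6
tool_pos: [0.4462, 0.3017, 0.1409]
eef_rot: [[-0.922, -0.388, -0.001], [-0.388, 0.922, -0.0], [0.001, -0.0, -1.0]]
contact_force: [0.0, -0.7, 0.7]
grip_width: 0.699
grasp_force: 0.0
```

View pics/s1.png

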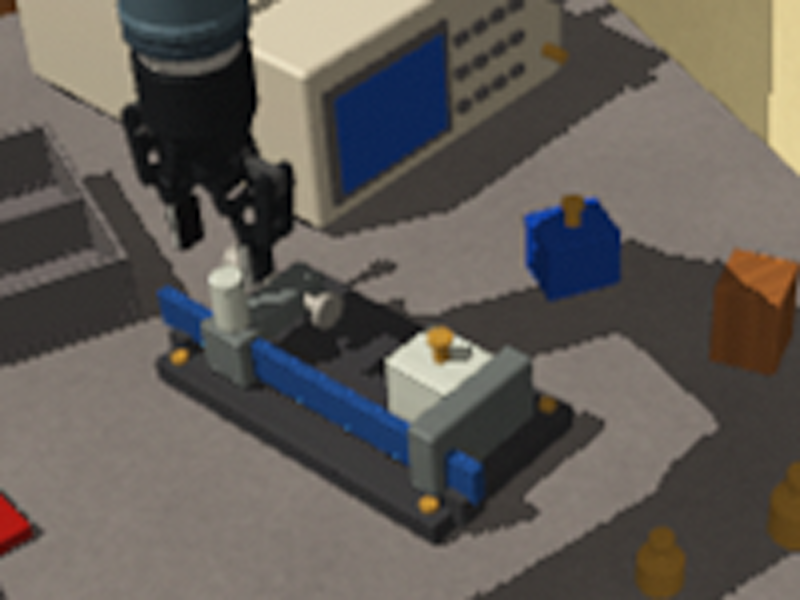

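The crop shows the fingers straddling the post (post top at about (227,275) in the crop) along the bar, with the tips just above it. Next I lower and close.

```bash
python3 -m creep '[[0,0,0,0,0,0.02,65],[0,0,0,0,0,0.035,60],[0,0,0,0,0,0.041,60],[0,0,0,0,0,0.041,45],[0,0,0,0,0,0.041,30],[0,0,0,0,0,0.041,20],[0,0,0,0,0,0.041,10],[0,0,0,0,0,0.041,10],[0,0,0,0,0,0.041,10]]' 40
```

```text
time_s: 2.55
tool_pos: [0.4469, 0.3023, 0.101]
eef_rot: [[-0.922, -0.388, 0.001], [-0.388, 0.922, 0.002], [-0.002, 0.001, -1.0]]
contact_force: [-1.9, 1.2, 5.6]
grip_width: 0.272
grasp_force: 39.1
```

```bash
python3 -m creep '[[0,0,0,0,-0.004,0,10],[0,0,0,0,-0.012,0,10],[0,0,0,0,-0.022,0,10],[0,0,0,0,-0.032,0,10],[0,0,0,0,-0.042,0,10],[0,0,0,0,-0.052,0,10],[0,0,0,0,-0.060,0,10],[0,0,0,0,-0.065,0,10],[0,0,0,0,-0.065,0,10]]'
```

```text
time_s: 3.45
tool_pos: [0.4717, 0.2429, 0.101]
eef_rot: [[-0.921, -0.388, 0.001], [-0.388, 0.921, 0.002], [-0.002, 0.002, -1.0]]
contact_force: [-3.4, 3.6, 7.6]
grip_width: 0.267
grasp_force: 39.5
```

```bash
python3 -m creep '[[0,0,0,0,-0.003,0,10],[0,0,0,0,-0.006,0,10],[0,0,0,0,-0.009,0,10],[0,0,0,0,-0.011,0,10],[0,0,0,0,-0.013,0,10],[0,0,0,0,-0.013,0,10]]'; python3 -m creep '[[0,0,0,0,-0.001,0,10],[0,0,0,0,-0.002,0,10],[0,0,0,0,-0.003,0,10],[0,0,0,0,-0.003,0,10]]'
```

```text
time_s: 4.05
tool_pos: [0.4764, 0.2319, 0.101]
eef_rot: [[-0.921, -0.389, 0.001], [-0.389, 0.921, 0.003], [-0.002, 0.003, -1.0]]
contact_force: [-4.8, 3.7, 7.0]
grip_width: 0.268
grasp_force: 39.6
time_s: 4.45
tool_pos: [0.477, 0.2302, 0.1009]
eef_rot: [[-0.921, -0.39, 0.0], [-0.39, 0.921, 0.004], [-0.002, 0.004, -1.0]]
contact_force: [-6.7, 7.0, 6.9]
grip_width: 0.267
grasp_force: 39.6
```

```bash
python3 -m creep '[[0,0,0,0,-0.001,0,10],[0,0,0,0,-0.002,0,10],[0,0,0,0,-0.003,0,10],[0,0,0,0,-0.003,0,10]]';python3 -m creep '[[0,0,0,0,-0.001,0,10],[0,0,0,0,-0.002,0,10],[0,0,0,0,-0.002,0,10],[0,0,0,0,-0.002,0,10]]'
python3 - <<'E'
from h import *
import cv2
a=bot.capture('side')[100:220,210:350];b=bot.capture('top')[165:285,170:310]
cv2.imwrite('pics/c2.png',cv2.resize(np.hstack([a,b]),(800,343),interpolation=cv2.INTER_CUBIC))
E
```

```text
time_s: 4.85
tool_pos: [0.4779, 0.2282, 0.101]
eef_rot: [[-0.921, -0.391, -0.0], [-0.391, 0.921, 0.005], [-0.002, 0.005, -1.0]]
contact_force: [-5.8, 9.4, 6.7]
grip_width: 0.264
grasp_force: 39.7
time_s: 5.25
tool_pos: [0.4784, 0.2271, 0.101]
eef_rot: [[-0.92, -0.391, -0.0], [-0.391, 0.92, 0.006], [-0.002, 0.005, -1.0]]
contact_force: [-7.5, 10.0, 6.0]
grip_width: 0.27
grasp_force: 39.8
```

View pics/c2.png

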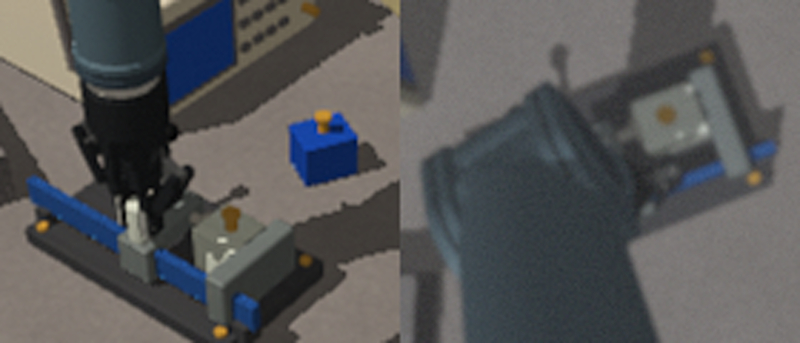

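The side half shows the gripper on the post at about (135,220). In the top half the block, with its pin at about (667,115), is against the fixed jaw, and the pad has met it. The push is about 12 N, so I carry on until the jaw is well bound.

```bash
python3 -m creep '[[0,0,0,0,-0.001,0,10],[0,0,0,0,-0.002,0,10],[0,0,0,0,-0.002,0,10],[0,0,0,0,-0.002,0,10]]'; python3 -m creep '[[0,0,0,0,-0.001,0,10],[0,0,0,0,-0.002,0,10],[0,0,0,0,-0.002,0,10],[0,0,0,0,-0.002,0,10]]'
```

```text
time_s: 5.75
tool_pos: [0.4789, 0.2258, 0.101]
eef_rot: [[-0.92, -0.392, -0.001], [-0.392, 0.92, 0.006], [-0.002, 0.006, -1.0]]
contact_force: [-7.7, 11.0, 6.2]
grip_width: 0.271
grasp_force: 39.8
time_s: 6.15
tool_pos: [0.4794, 0.2246, 0.101]
eef_rot: [[-0.92, -0.392, -0.001], [-0.392, 0.92, 0.007], [-0.002, 0.007, -1.0]]
contact_force: [-8.5, 13.1, 5.5]
grip_width: 0.269
grasp_force: 39.9
```

```bash
python3 -m creep '[[0,0,0,0,0,0,40],[0,0,0,0,0.002,0,70],[0,0,0,0,0.004,0,70],[0,0,0,0,0.004,0,70],[0,0,0,0,0.004,-0.02,70],[0,0,0,0,0.004,-0.05,70],[0,0,0,0,0.004,-0.09,70],[0,0,0,0,0.004,-0.12,40],[0,0,0,0.03,0.004,-0.14,20],[0,0,0,0.06,0.004,-0.15,0]]'; python3 -m creep '[[0,0,0,0.04,0.03,0,0],[0,0,0,0.08,0.06,0,0],[0,0,0,0.10,0.09,0,0],[0,0,0,0.10,0.09,0,0],[0,0,0,0.10,0.09,0,0]]';  python3 - <<'E'
from h import *
import cv2
a=bot.capture('side');b=bot.capture('top');cv2.imwrite('pics/s3.png',a);cv2.imwrite('pics/t3.png',b)
a=a[100:220,210:350];b=b[165:285,170:310]
cv2.imwrite('pics/c3.png',cv2.resize(np.hstack([a,b]),(800,343),interpolation=cv2.INTER_CUBIC))
E
```

```text
time_s: 7.15
tool_pos: [0.4251, 0.1989, 0.2517]
eef_rot: [[-0.922, -0.387, 0.003], [-0.387, 0.922, 0.001], [-0.003, 0.0, -1.0]]
contact_force: [-0.7, -0.1, -1.0]
grip_width: 0.193
grasp_force: 0.0
time_s: 7.65
tool_pos: [0.2975, 0.2432, 0.2501]
eef_rot: [[-0.921, -0.389, 0.001], [-0.389, 0.921, 0.0], [-0.001, -0.0, -1.0]]
contact_force: [0.2, 0.1, 0.5]
grip_width: -0.004
grasp_force: 0.0
```

View pics/c3.png

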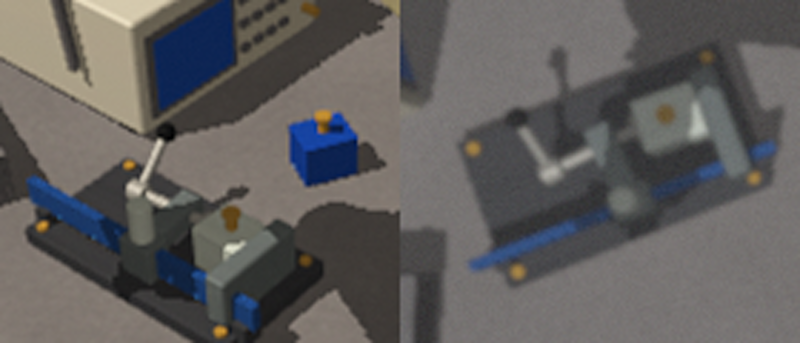

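The clamp is visible again: post top at about (249,235) in the top view, block against the fixed jaw, ball at (211,206) in top and (268,146) in side. The screw looks slightly tilted against the bar. I'll measure these.

Run:
```python
from h import *
import cv2
np.set_printoptions(precision=4,suppress=True)
t=cv2.imread('pics/t3.png').astype(int);s=cv2.imread('pics/s3.png').astype(int)
def cent(im,c,r=7):
    x0,y0=c[0]-r,c[1]-r;h=im[y0:y0+2*r+1,x0:x0+2*r+1].max(2);th=h.min()+25;y,x=np.nonzero(h<th);return (x.mean()+x0,y.mean()+y0),len(x)
a,na=cent(t,(211,206));b,nb=cent(s,(268,146));print(a,na,b,nb)
B,e=tri(a,b);B2,_=tri((211,206),(268.1,145.85));P,_=tri((249.5,235),(259,167.6))
print('ball',B,e,B2,'post',P)
yv=np.array([-.388,.9217]);xv=np.array([.9217,.388])
d=(B-P)[:2];print('ball rel',d@xv,d@yv); d=P[:2]-[.4458,.3005];print('post travel',d@yv,d@xv)
for q in(B,):
    d=q[:2]-[.4458+.0842*.388,.3005-.0842*.9217]; print('rel to reckoned post',d@xv,d@yv)
```

```text
(np.float64(210.64444444444445), np.float64(206.06666666666666)) 45 (np.float64(268.0), np.float64(145.95652173913044)) 23
ball [0.55   0.3227 0.0982] 0.0010554707521356523 [0.55   0.3215 0.0994] post [0.4775 0.2155 0.1256]
ball rel 0.10840155607290924 0.07065185626973991
post travel -0.09065163277284113 -0.003747193325046958
rel to reckoned post 0.10465436274786226 0.06420652923489878
```

The jaw held its tilt after release: the ball's offset from the post is (0.105, 0.064), which puts the tilt at about 0.085. The ball is at (0.550, 0.322, 0.098), so the lever is at about 0.24. Next I move the shut fingers above the ball.

```bash
python3 -m creep '[[0,0,0,-0.03,-0.003,0,0],[0,0,0,-0.07,-0.006,0,0],[0,0,0,-0.11,-0.01,0,0],[0,0,0,-0.15,-0.014,0,0],[0,0,0,-0.19,-0.018,0,0],[0,0,0,-0.23,-0.022,0,0],[0,0,0,-0.255,-0.024,0.02,0],[0,0,0,-0.267,-0.025,0.05,0],[0,0,0,-0.267,-0.025,0.085,0],[0,0,0,-0.267,-0.025,0.09,0]]'; python3 -m creep '[[0,0,0,0,0,0,0],[0,0,0,0,0,0,0],[0,0,0,0,0,0,0]]'
python3 - <<'E'
from h import *
import cv2
a=bot.capture('side');cv2.imwrite('pics/c4.png',cv2.resize(a[80:220,210:370],(800,600),interpolation=cv2.INTER_CUBIC))
E
```

```text
time_s: 8.75
tool_pos: [0.552, 0.3204, 0.1547]
eef_rot: [[-0.923, -0.386, -0.007], [-0.386, 0.923, -0.005], [0.008, -0.002, -1.0]]
contact_force: [0.3, -1.2, -0.2]
grip_width: -0.002
grasp_force: 0.0
time_s: 9.05
tool_pos: [0.5543, 0.3241, 0.1619]
eef_rot: [[-0.922, -0.387, 0.003], [-0.387, 0.922, 0.002], [-0.003, 0.0, -1.0]]
contact_force: [0.2, -0.8, -1.4]
grip_width: 0.001
grasp_force: 0.0
```

View pics/c4.png

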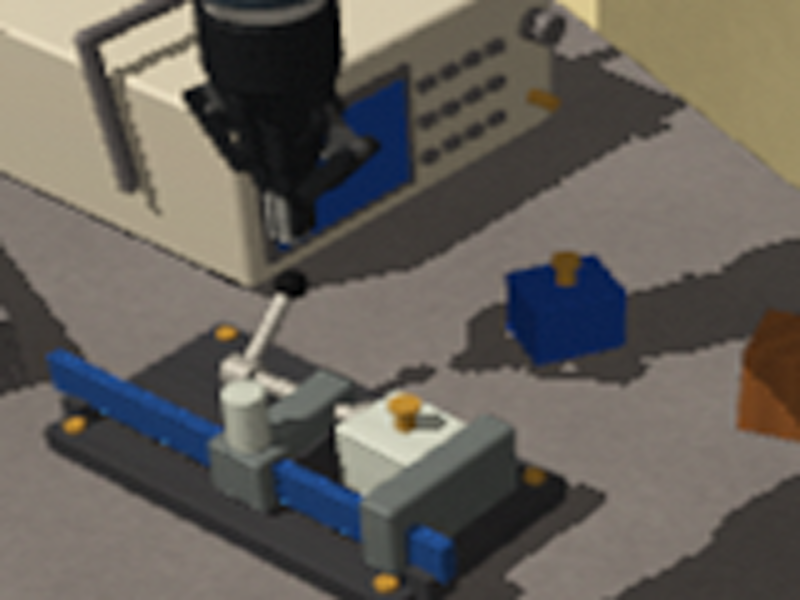

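The crop shows the shut fingertips at about (290,230), directly above the ball at (291,283), and clear of the oscilloscope. I press down along the ball's arc.

```bash
python3 -m creep '[[0,0,0,0,0,0.012,0],[0,0,0,0,0,0.022,0],[0,0,0,0,0,0.028,0],[0,0,0,-0.002,0,0.033,0],[0,0,0,-0.006,0.0005,0.038,0],[0,0,0,-0.009,0.001,0.043,0],[0,0,0,-0.011,0.001,0.048,0],[0,0,0,-0.013,0.001,0.053,0],[0,0,0,-0.0145,0.001,0.058,0],[0,0,0,-0.0145,0.001,0.058,0]]'; python3 -m creep '[[0,0,0,-0.001,0,0.005,0],[0,0,0,-0.0015,0,0.01,0],[0,0,0,-0.002,0,0.015,0],[0,0,0,-0.0015,0,0.02,0],[0,0,0,-0.001,0,0.024,0],[0,0,0,0,0,0.028,0],[0,0,0,0,0,0.028,0]]'
```

```text
time_s: 10.1
tool_pos: [0.567, 0.3313, 0.1018]
eef_rot: [[-0.922, -0.388, 0.002], [-0.388, 0.922, 0.002], [-0.002, 0.001, -1.0]]
contact_force: [0.7, 1.3, 2.7]
grip_width: -0.0
grasp_force: 1.5
time_s: 10.8
tool_pos: [0.5653, 0.3293, 0.0728]
eef_rot: [[-0.922, -0.388, -0.002], [-0.388, 0.922, -0.002], [0.002, -0.001, -1.0]]
contact_force: [1.2, 0.8, 0.0]
grip_width: -0.004
grasp_force: 0.3
```

```bash
python3 -m creep '[[0,0,0,0.001,0,0.003,0],[0,0,0,0.001,0,0.006,0],[0,0,0,0.001,0,0.006,0],[0,0,0,0.001,0,0.006,0]]';  python3 - <<'E'
from h import *
import cv2
a=bot.capture('side');cv2.imwrite('pics/c5.png',cv2.resize(a[100:220,230:390],(800,600),interpolation=cv2.INTER_CUBIC))
E
```

```text
time_s: 11.2
tool_pos: [0.5663, 0.3291, 0.0697]
eef_rot: [[-0.922, -0.387, 0.002], [-0.387, 0.922, -0.001], [-0.001, -0.001, -1.0]]
contact_force: [-1.0, -2.5, 16.0]
grip_width: -0.001
grasp_force: 8.0
```

View pics/c5.png

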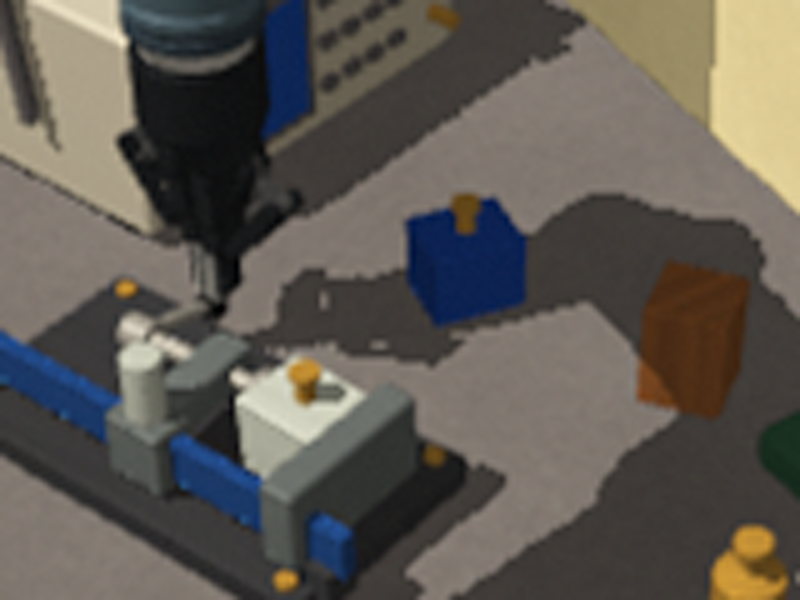

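The ball, at about (212,300) in the crop, is under the fingertips with the lever just below level. The force has jumped to 16 N at a ball height of about 35 mm, so this is the stop. One more slight press, then I lift off and look.

```bash
python3 -m creep '[[0,0,0,0,0,0.002,0],[0,0,0,0,0,0.002,0],[0,0,0,0,0,0.002,0]]'; python3 -m creep '[[0,0,0,0,0,-0.01,0],[0,0,0,0,0,-0.03,0],[0,0,0,0,0,-0.06,0],[0,0,0,0,0,-0.1,0],[0,0,0,0,0,-0.14,0],[0,0,0,0.03,0,-0.18,0],[0,0,0,0.07,0,-0.18,0],[0,0,0,0.11,0,-0.18,0],[0,0,0,0.15,0,-0.18,0],[0,0,0,0.19,0,-0.18,0]]'; python3 -m creep '[[0,0,0,0.04,0,0,0],[0,0,0,0.07,0,0,0],[0,0,0,0.07,0,0,0],[0,0,0,0.07,0,0,0]]';python3 - <<'E'
from h import *
import cv2
a=bot.capture('side');b=bot.capture('top');cv2.imwrite('pics/s6.png',a);cv2.imwrite('pics/t6.png',b)
a=a[100:220,210:350];b=b[165:285,170:310]
cv2.imwrite('pics/c6.png',cv2.resize(np.hstack([a,b]),(800,343),interpolation=cv2.INTER_CUBIC))
E
```

```text
time_s: 11.55
tool_pos: [0.567, 0.329, 0.0689]
eef_rot: [[-0.922, -0.387, 0.003], [-0.387, 0.922, -0.001], [-0.002, -0.002, -1.0]]
contact_force: [-2.7, -5.1, 25.0]
grip_width: -0.001
grasp_force: 12.2
time_s: 12.55
tool_pos: [0.3876, 0.2545, 0.245]
eef_rot: [[-0.922, -0.388, -0.002], [-0.388, 0.922, -0.002], [0.003, -0.001, -1.0]]
contact_force: [-0.0, 1.0, -0.1]
grip_width: 0.0
grasp_force: 0.0
time_s: 12.95
tool_pos: [0.3252, 0.2284, 0.2456]
eef_rot: [[-0.922, -0.388, -0.0], [-0.388, 0.922, -0.001], [0.001, -0.001, -1.0]]
contact_force: [0.1, 0.4, 0.1]
grip_width: 0.004
grasp_force: 0.0
```

View pics/c6.png

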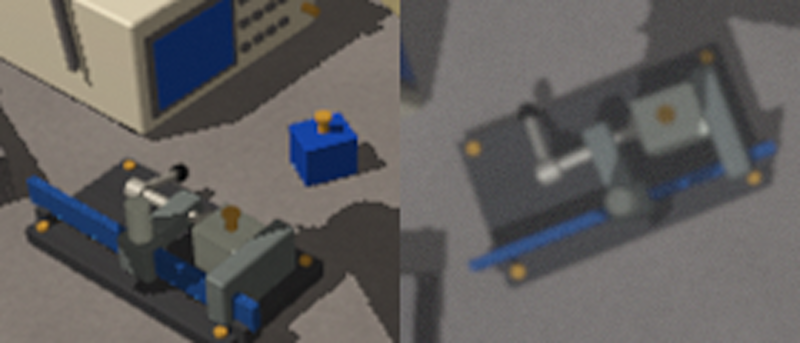

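The lever is down: ball at about (215,203) in top and (273,160) in side. The block is between the pad and the fixed jaw. I'll check the ball height, the tilt and any slip of the post.

Run:
```python
from h import *
import cv2
np.set_printoptions(precision=4,suppress=True)
I={k:cv2.imread(f'pics/{k}.png') for k in('t3','s3','t6','s6')}
def cent(im,c,r=6):
    im=im.astype(int);x0,y0=c[0]-r,c[1]-r;h=im[y0:y0+2*r+1,x0:x0+2*r+1].max(2);y,x=np.nonzero(h<h.min()+22);return (x.mean()+x0,y.mean()+y0),len(x)
a,na=cent(I['t6'],(214,203),5);b,nb=cent(I['s6'],(272,160),5);print(a,na,b,nb)
print('ball',tri(a,b),'eye',tri((214.8,203.5),(272.7,160.2)))
# post-top shift t3->t6 and s3->s6 by phase correlation / template match
for k0,k1,(x,y),n in(('t3','t6',(249,235),'top'),('s3','s6',(259,168),'side')):
    r=6;T=I[k0][y-r:y+r+1,x-r:x+r+1];S=I[k1][y-14:y+15,x-14:x+15]
    up=lambda q:cv2.resize(q,None,fx=8,fy=8,interpolation=cv2.INTER_CUBIC)
    m=cv2.matchTemplate(up(S),up(T),cv2.TM_CCOEFF_NORMED);_,v,_,l=cv2.minMaxLoc(m);sh=np.array(l)/8-(14-r)
    d=plane(n,np.array([x,y])+sh,.11)-plane(n,(x,y),.11);print(n,'shift px',sh,v,'along y mm',1e3*d[:2]@[-.388,.9217])
# screw-axis tilt: bright screw/pivot line vs bar, top view after
for k in('t3','t6'):
    g=I[k][165:285,170:310].max(2); 
    m=(g>135).astype(np.uint8); m[:, :40]=0; 
    n,l,st,c=cv2.connectedComponentsWithStats(m); print(k,[(st[i,:4]+[170,165,0,0]).tolist()+[int(st[i,4])] for i in range(1,n) if st[i,4]>8])
```

```text
(np.float64(215.27272727272728), np.float64(203.96969696969697)) 33 (np.float64(273.3), np.float64(160.0)) 10
ball (array([0.563 , 0.3269, 0.0386]), np.float64(0.0009138723261463664)) eye (array([0.5634, 0.3294, 0.0361]), np.float64(0.0015902687177742358))
top shift px [-0.875  0.375] 0.9780156016349792 along y mm 2.3632189383401565
side shift px [-0.5   -0.375] 0.8689317107200623 along y mm 2.130195449730153
t3 [[271, 201, 7, 12, 58], [214, 212, 7, 10, 13], [227, 217, 11, 7, 30], [219, 223, 7, 5, 30], [210, 258, 3, 4, 11]]
t6 [[274, 207, 4, 5, 12], [218, 218, 19, 10, 61], [210, 258, 3, 4, 11]]
```

The ball height of 36–38 mm means the lever is at its stop. The post crept back about 2 mm as the screw advanced 2 mm, so I check the remaining tilt from the screw's direction against the untilted first picture.

Run:
```python
from h import *
import cv2
np.set_printoptions(precision=4,suppress=True)
Z=.055
# screw: hub end -> pad end in top pictures (pixels by eye), refined by brightness-weighted ridge across a band
for k,h,p in(('top0',(194,235),(223,224)),('t3',(222.5,224.5),(250,213)),('t6',(221.5,225),(249,213.5))):
    im=cv2.GaussianBlur(cv2.imread(f'pics/{k}.png').max(2).astype(np.float32),(0,0),.7)
    h,p=np.array(h),np.array(p);u=(p-h)/np.linalg.norm(p-h);n=np.array([-u[1],u[0]]);pts=[];L=np.linalg.norm(p-h)
    off=np.linspace(-4,4,33)
    for s in np.arange(3,L*0.5,.5):
        q=(h+u*s)[:,None]+n[:,None]*off
        v=cv2.remap(im,q[0][None].astype(np.float32),q[1][None].astype(np.float32),cv2.INTER_LINEAR)[0]
        w=np.clip(v-np.percentile(v,60),0,None);pts.append(h+u*s+n*(w@off/w.sum()))
    W=np.array([plane('top',q,Z)[:2] for q in pts]);l=cv2.fitLine(W.astype(np.float32),cv2.DIST_HUBER,0,.0005,.001).ravel()
    hs=cv2.cvtColor(cv2.imread(f'pics/{k}.png'),cv2.COLOR_BGR2HSV)[190:270,185:310];y,x=np.nonzero(cv2.inRange(hs,(105,150,40),(125,255,255)))
    w=np.array([plane('top',(i+185,j+190),.05)[:2] for i,j in zip(x,y)]);b=cv2.fitLine(w.astype(np.float32),cv2.DIST_HUBER,0,.001,.001).ravel()
    f=lambda l:np.arctan(l[1]/l[0]);print(k,'screw',f(l),'bar',f(b),'tilt',f(l)-f(b),len(W))
```

```text
top0 screw -1.1828272 bar -1.1724267 tilt -0.010400534 26
t3 screw -1.0961295 bar -1.1701834 tilt 0.07405388 24
t6 screw -1.1216645 bar -1.1770239 tilt 0.055359364 24
```

Run:
```python
import cv2,numpy as np
f=lambda k,x,y:cv2.resize(cv2.imread(f'pics/{k}.png')[y:y+62,x:x+66],(400,376),interpolation=cv2.INTER_CUBIC)
c=np.hstack([f('t3',205,192),f('t6',205,192)]);c=cv2.convertScaleAbs(c,alpha=1.5)
cv2.imwrite('pics/c7.png',c)
```

```text
(no output)
```

View pics/c7.png

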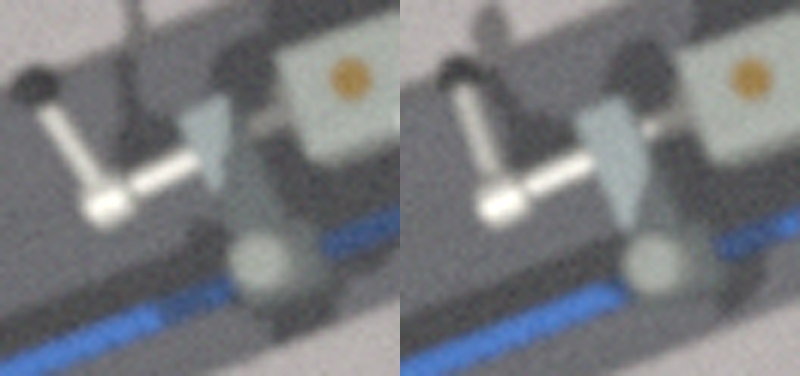

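Both crops show the pad against the block. Relative to the untilted first picture, the screw's tilt was about 0.08 before tightening and is about 0.065 now, so the jaw is still well bound. The lever is at its stop and the robot is clear, so I hand in.

```bash
python3 -c "
from workcell import bot
print(bot.job_done())"
```

```text
the job is handed in; nothing more can be done
None
```

The block is clamped: I slid the free jaw against it until it bound (tilt about 0.08 rad before tightening, about 0.065 after), swung the lever down to its stop, let go and handed the job in at about 13 s; the post crept back about 2 mm as the screw tightened, and no verdict was returned.

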